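# Snap the slide presenter into its charging dock

## Task

Put the slide presenter back on charge: lift it out of its pen rest, snap it down into both spring clips of the charging dock so that it lies fully home in them, then slide it along in the clips, nose under the hood, until you feel it press lightly against the end contact. Let go and leave it there; press slowly and no harder than the clips and the contact need, and leave the other things on the desk where they are.

Things in the scene. Friction and masses are not known exactly. Their poses are not given: they have to be found in the camera images.
- presenter_mid (a point): Centre of the slide presenter: a black round straight wand, 24 mm in diameter, 170 mm long, about 100 g (varies), lying level in the pen rest. Its own +y axis runs along the wand to its nose; it can roll about it. The last 10 mm at the nose are a bare-metal tip 16 mm in diameter; the tail has a grey band. The middle 90 mm are clear of the rest's ribs and can be grasped from above.
- presenter_nose (a point): Centre of the flat end of the presenter's metal nose, 85 mm along its +y axis from its centre.
- presenter: The same presenter; this body's origin and axes are those of its centre point presenter_mid.
- rest: Fixed wooden pen rest, 60 x 130 mm, plate 6 mm thick, with two V-shaped ribs 52 mm either side of its middle, in which the presenter lies along the rest's y axis, its axis 36 mm above the desk. Origin: centre of the underside.
- dock: Fixed white charging dock, base 64 x 186 mm, 10 mm thick, long along its y axis (y -73 to +113 mm). Spring clips at y -46 and +46 mm, each 14 mm long on a pedestal, with two hinged spring jaws, open upwards; at +y a hood and the end contact. Origin: underside, half-way between the clips. Between the clips 78 mm are free, open down to the base.
- home (a point): Where the presenter's centre lies when fully home: on the clips' axis, 55 mm above the desk, 12 mm from the dock's origin along +y. Axes as the dock's: the wand must lie along y, nose to +y; z is up. The barrel then rests on the pedestals, under the lips of the jaws. Sliding it along in the clips takes 4 to 10 N; the contact is rigid, and more than 25 N on it harms it.
- clip_near_contact (a point): Centre of the clip next to the contact, on the clips' axis, 34 mm from home along +y. The jaw lips are 18 mm apart, 8 mm above the axis; above them the jaws flare, ending 20 mm above the axis. The barrel meets the lips with its axis 17 mm above home; pressed down it spreads the sprung jaws (about 12 to 22 N for both clips), and snaps down by itself over the last 7 mm.
- clip_far_end (a point): Centre of the other clip, alike, on the clips' axis, 58 mm from home along -y.
- contact: Rigid upright end wall of the dock, 40 mm wide, 74 mm tall, with a brass disc facing the clips. Its face is 97 mm from the dock's middle along +y. Origin and axes as the dock's.
- contact_face (a point): Centre of the face of the end contact, on the clips' axis, 85 mm from home. A hood (underside 15 mm, top 19 mm above the axis, inner width 32 mm) covers the last 16 mm before this face, so the presenter must go down into the clips with its nose at least 17 mm short of the face and then be slid along the clips.
- mug: Bystander, loose: white mug, 80 mm wide, 95 mm tall. Origin: centre of its underside.
- stapler: Bystander, loose: black desk stapler, 125 mm long, 47 mm tall. Origin: centre of its underside.
- notes: Bystander, loose: block of white paper notes, 51 x 51 x 30 mm. Origin: centre of its underside.
- mouse: Bystander, loose: black computer mouse, 105 x 60 x 32 mm. Origin: centre of its underside.
- calculator: Bystander, loose: flat grey pocket calculator, 150 x 85 x 18 mm. Origin: centre of its underside.
- gluestick: Bystander, loose: small upright round glue stick, 28 mm wide, 90 mm tall. Origin: centre of its underside.
- lunch_lid: Bystander, loose: round pink plastic lid with four tabs, about 130 mm over the tabs, 22 mm thick. Origin: centre of its underside.
Not all that is in view belongs to the job. Leave any turquoise look-alike of the presenter alone. Of the things shaped like the dock, the white one is meant.

How it is judged:
On the way, in this order (a step that is already met when the one before it is completed fails the run):
1. the presenter lies level in both clips, fully down on the pedestals, nose towards the contact but not yet at it (x of presenter_mid in the frame of home between -0.003 and 0.003 m and z of presenter_mid in the frame of home between -0.0025 and 0.0025 m and angle between the y axis of presenter_mid and the y axis of home, either way round below 0.04 rad and y of presenter_nose in the frame of home above 0.03 m and y of presenter_nose in the frame of contact_face below -0.008 m), for 0.1 s.
2. in the clips, the presenter's nose presses against the end contact with at least 2 N (contact force between presenter and contact above 2 N and x of presenter_mid in the frame of home between -0.003 and 0.003 m and z of presenter_mid in the frame of home between -0.0025 and 0.0025 m and angle between the y axis of presenter_mid and the y axis of home, either way round below 0.04 rad and y of presenter_nose in the frame of home above 0.03 m), for 0.1 s.
At the end, for the whole second after the job is handed in: The presenter lies at rest in both clips, let go: its centre within 3 mm sideways and 2.5 mm in height of home, its axis within 0.04 rad of the clips' axis, nose towards the contact and within 2.5 mm of its face (x of presenter_mid in the frame of home between -0.003 and 0.003 m and z of presenter_mid in the frame of home between -0.0025 and 0.0025 m and angle between the y axis of presenter_mid and the y axis of home, either way round below 0.04 rad and y of presenter_nose in the frame of home above 0.03 m and y of presenter_nose in the frame of contact_face above -0.0025 m and contact force between presenter and the fingers below 0.05 N and linear speed of presenter below 0.01 m/s); the robot touches nothing.
It fails at once if the presenter is pressed or slammed against the dock and its clips with more than 80 N in all (the clips' own grip is about 10 N of it) (contact force between presenter and dock above 80 N).
It fails at once if the presenter is pushed against the end contact with more than 25 N (contact force between presenter and contact above 25 N).
It fails at once if one of the other things on the desk is pushed more than 20 mm (distance of any of mug, stapler, notes, mouse, calculator, gluestick, lunch_lid from where it was at the start of the episode above 0.02 m).
It also fails if it takes over 64 s, if anything falls off the work surface, if the arm or the gripper's body presses on something with over 40 N, if the wrist force passes 120 N, or if a joint passes its speed limit or range.

## Robot

A 6-joint arm with a two-finger parallel gripper is mounted at the origin on the work surface. World frame = base frame: x ahead of the robot, y to its left, z up, the work surface at z = 0. Lengths are in m, angles in rad, forces in N, time in s.
With the tool pointing down it reaches from about 0.325 to 0.775 m from the base axis. Payload 9.3 kg.
Tool frame: the origin (TCP) lies at the very end of the fingers, on their centre line; the grasp point (between the pads) lies behind it (manip.grasp_offset is the z of the grasp point in the tool frame, in m); z points along the fingers, y is the line along which they close (so a half turn about z gives the same grasp; the last joint's range is limited). The gripper opens to 85 mm and grips with 20 to 120 N. Pads are 22 mm wide; open, the fingers measure 114 mm over their backs; the gripper's body (76 mm by 85 mm) begins 54 mm behind the grasp point. The pads swing forward as they close: fully open they stand 13 mm farther back than shut.
Start: joints at [0.951, 0.259, 0.021, 1.334, 0, 1.418], TCP at [0.248, 0.491, 0.231] pointing down, gripper open.
Joint ranges: [-3.04, 3.04], [-0.91, 1.82], [-1.04, 1.36], [-1.92, 1.95], [-1.52, 1.45], [-3.14, 3.14]. Speed limits (rad/s): [2.22, 2.22, 2.79, 3.14, 3.14, 3.14].

## Interface

Orientations are given as a 3x3 rotation matrix whose columns are the frame's x, y, z axes.
In Python, from rig import manip, optics gives the robot as it stands.
- The arm moves only by the shell command python3 -m jog 'ROWS' [FORCE]. ROWS is a JSON object of lists of equal length, an entry for each row: "hand": the closure in counts, from 0 (fully open) to 255 (shut); "travel": the shift along the world's x, y, z in cm, a list of three; "angular": the turn, a rotation vector about the world's x, y, z in rad, a list of three. In form: {"hand": [hand, ...], "travel": [[tx, ty, tz], ...], "angular": [[rx, ry, rz], ...]}. A call has 1 to 5 rows; each row is the pose to reach, as a shift and turn from the pose commanded when the call began; what a row does not reach only later rows make up. A row lasts 1/8 s, in which the tool goes at most 62.5 mm and 10.7 degrees, less where a joint would pass 70% of its speed; a pose out of reach is approached as far as the arm can. A call with a gripper value outside its range is refused whole. The fingers move at their own pace and stop on an object; FORCE is the grip in N (left out, the last holds). Time passes only in rows, so rows that repeat a pose let the fingers close. It gives the time, the measured TCP pose, the force, the opening and the grip force at its end, in the units of the state.
- manip.get_obs(): the state, without advancing time (a new reading comes with each control period).
- optics.snapshot(name): name is "scene" or "side" or "wrist"; returns the picture (420x560x3 uint8, blue, green, red); there is no depth.
- optics.camera_info(name): a dict with "vertical_fov" (degrees; the focal length in pixels is half the picture's height over the tangent of half this angle, whatever the lens; pixels are square), "cx", "cy" (the principal point, pixels), "rvec" (rotation vector, rad) and "tvec" (3), from world to camera coordinates, as OpenCV has them. Camera axes: x right, y down, z forward; pixel columns grow to the right and rows downward; lengths in m; the calibration is good to about 2 mm. A picture is of the moment at which its call begins: read the wrist's pose just before it. camera_info takes no time and is no camera call; for the wrist camera it gives the pose at the moment of the call.
- manip.sign_off(): hands the job in; it is judged then, once.
The state is a dict: "time_s": time; "q": joint angles; "joint_velocities": joint speeds; "joint_torque": joint torques, N m; "position": TCP position; "orientation": TCP orientation; "contact_force": force on the tool from outside, world axes, zero at the start; "moment": the same for the moment, N m; "opening": finger opening in m; "grasp_force": force on a finger pad.
Only numpy, scipy, OpenCV 4.12 (cv2) and the standard library are available. Lean on these libraries where they do the work, as an engineer would, in place of code of your own. Each camera call takes 0.05 s, during which the arm holds its last target. There are 200 camera calls.

## Working session

There is one attempt and no reset: what is moved stays moved. The work goes in short steps, Python scripts to look and compute and a shell command to move; the robot and the scene stay as the last step left them, time stands still between calls to the robot, and variables do not carry over. Pictures are saved under pics/ and viewed, at most 10 in all, crops included, and the job is handed in when it is done.

```bash
mkdir -p pics; ls; python3 - <<'E'
from rig import manip, optics
import cv2,numpy as np
o=manip.get_obs();print(o['time_s'],o['position'],o['orientation'],manip.grasp_offset,o['opening'])
a=[]
for n in("scene","side","wrist"):
    print(n,optics.camera_info(n)); im=optics.snapshot(n);cv2.imwrite(f"pics/{n}0.png",im)
E
```

```text
pics
0.0 [0.24736938 0.49092596 0.2306646 ] [[-8.93012852e-01  4.50030505e-01 -7.69312152e-04]
 [ 4.50031114e-01  8.93012243e-01 -1.06346901e-03]
 [ 2.08411676e-04 -1.29590590e-03 -9.99999139e-01]] -0.0187 0.08534570000023277
scene {'vertical_fov': 53.08682922226036, 'cx': 283.8272631064592, 'cy': 206.28206124833113, 'rvec': array([ 1.89774098,  1.35745374, -0.66436138]), 'tvec': array([-0.20287856, -0.2305368 ,  1.65540984])}
side {'vertical_fov': 51.73912681721354, 'cx': 280.90499238651404, 'cy': 209.5667889818605, 'rvec': array([ 2.35150554, -0.49476586,  0.19833288]), 'tvec': array([-0.43837534,  0.23137117,  1.01761491])}
wrist {'vertical_fov': 59.77620668375633, 'cx': 278.23908180193274, 'cy': 209.25838281602987, 'rvec': array([-2.45095784, -1.50994541, -0.22487477]), 'tvec': array([-0.54871629, -0.0378351 ,  0.37976823])}
```

View pics/scene0.png

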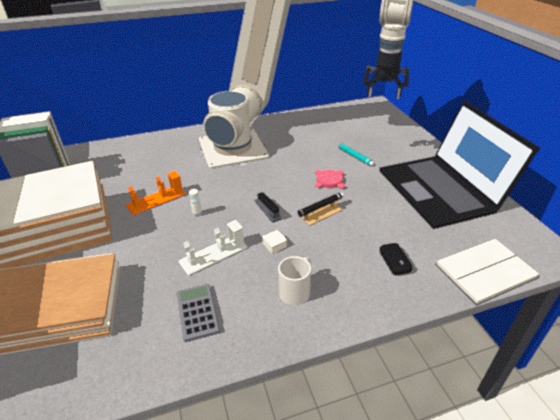

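View pics/side0.png

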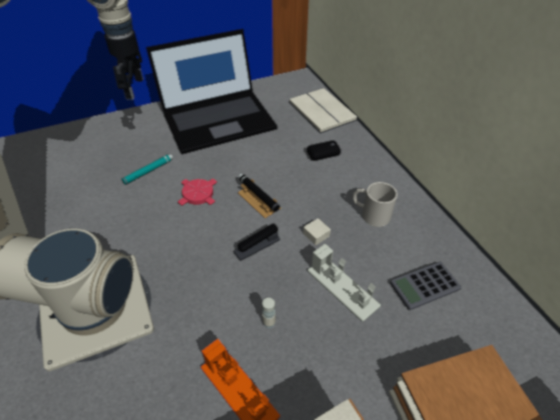

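The white dock has its hood at about scene (236,233) and side (322,258). The presenter is at about scene (320,206) and side (259,193). I'll zoom in on both.

```bash
python3 - <<'E'
import cv2,numpy as np
a=cv2.imread('pics/scene0.png');b=cv2.imread('pics/side0.png')
z=lambda im,x,y,w,h,s:cv2.resize(im[y:y+h,x:x+w],None,fx=s,fy=s,interpolation=cv2.INTER_CUBIC)
top=np.hstack([z(a,290,185,66,50,6),z(b,226,168,66,50,6)])
bot=np.hstack([z(a,172,216,80,60,5),z(b,302,240,80,80,5)[:300]])
w=min(top.shape[1],bot.shape[1]);cv2.imwrite('pics/z.png',np.vstack([top[:,:w],bot[:,:w]]));print(w,top.shape)
E
```

```text
792 (300, 792, 3)
```

View pics/z.png

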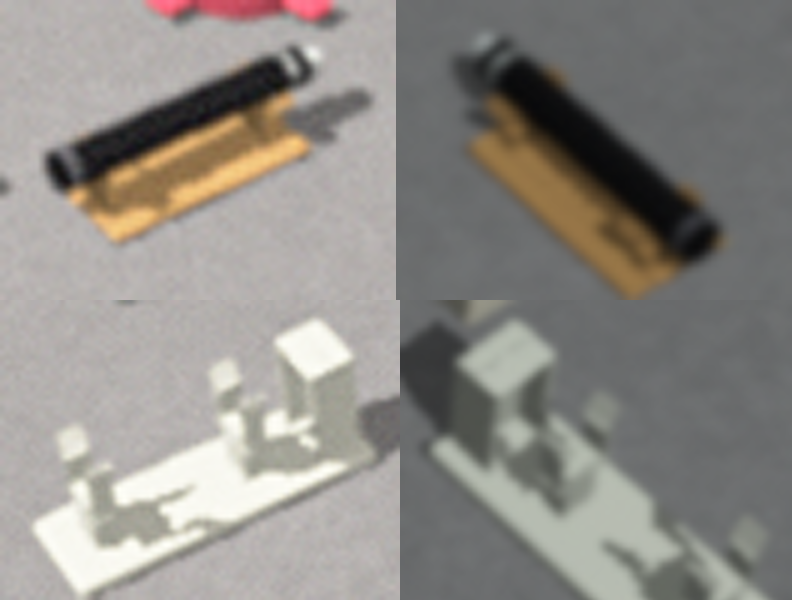

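```bash
cat > h.py <<'E'
from rig import manip, optics
import cv2,numpy as np
def cam(n,ci=None):
    c=ci or optics.camera_info(n); f=210/np.tan(np.radians(c['vertical_fov'])/2)
    K=np.array([[f,0,c['cx']],[0,f,c['cy']],[0,0,1]]);R=cv2.Rodrigues(np.array(c['rvec'],float))[0]
    return K,R,np.array(c['tvec'],float).reshape(3)
def onz(c,px,z):
    K,R,t=c; o=-R.T@t; d=R.T@np.linalg.solve(K,[px[0],px[1],1.]); return o+d*(z-o[2])/d[2]
def proj(c,P):
    K,R,t=c; p=(K@(R@np.atleast_2d(P).T+t[:,None])).T; return p[:,:2]/p[:,2:]
def tri(c1,p1,c2,p2):
    P=lambda c:c[0]@np.c_[c[1],c[2]]
    x=cv2.triangulatePoints(P(c1),P(c2),np.array(p1,float),np.array(p2,float)).ravel();return x[:3]/x[3]
E
python3 - <<'E'
from h import *
np.set_printoptions(precision=4,suppress=True)
A,B=cam('scene'),cam('side')
n=[onz(A,(343.3,194.2),.036),onz(B,(239,178),.036)];t=[onz(A,(300.3,213),.036),onz(B,(277.5,208.5),.036)]
print(n,t,np.linalg.norm(n[0]-t[0]),np.linalg.norm(n[1]-t[1]))
print(tri(A,(343.3,194.2),B,(239,178)),tri(A,(300.3,213),B,(277.5,208.5)))
print('dock',onz(A,(179.6,261),.01),onz(A,(189,274.4),.01),onz(A,(246.4,247.6),.01),onz(B,(309,269.4),.01))
print('hood',onz(A,(234.6,225.6),.074),onz(B,(323.4,251.4),.074),tri(A,(234.6,225.6),B,(323.4,251.4)))
# other side picks
for p,z in [((317,232),.015),((258,240),.0),((198,192),.01),((268,312),.045),((380,205),.05)]:print(p,onz(B,p,z))
E
```

```text
[array([0.4643, 0.2598, 0.036 ]), array([0.4539, 0.2471, 0.036 ])] [array([0.508 , 0.0963, 0.036 ]), array([0.5085, 0.0896, 0.036 ])] 0.1692894982371756 0.16669719126264104
[0.4569 0.2617 0.0266] [0.509  0.094  0.0347]
dock [ 0.5644 -0.2797  0.01  ] [ 0.6226 -0.2626  0.01  ] [ 0.5736 -0.0917  0.01  ] [ 0.5071 -0.1105  0.01  ]
hood [ 0.5426 -0.1135  0.074 ] [ 0.5392 -0.1164  0.074 ] [ 0.5403 -0.1138  0.0714]
(317, 232) [ 0.5787 -0.0136  0.015 ]
(258, 240) [ 0.4281  0.0357 -0.    ]
(198, 192) [0.3314 0.2658 0.01  ]
(268, 312) [ 0.3604 -0.1977  0.045 ]
(380, 205) [ 0.764  -0.0224  0.05  ]
```

```bash
python3 -m jog '{"hand":[0,0,0,0,0],"travel":[[5,-6,0],[9,-12,0],[13,-18,0],[18,-24,-1],[23.5,-31.3,-2]],"angular":[[0,0,-0.16],[0,0,-0.32],[0,0,-0.48],[0,0,-0.64],[0,0,-0.81]]}'
python3 -m jog '{"hand":[0,0,0],"travel":[[0,0,0],[0,0,0],[0,0,0]],"angular":[[0,0,0],[0,0,0],[0,0,0]]}'
python3 - <<'E'
from h import *
import json
o=manip.get_obs();ci=optics.camera_info('wrist');im=optics.snapshot('wrist')
cv2.imwrite('pics/w1.png',im);np.savez('w1.npz',**ci)
print(o['position'],o['orientation'],ci)
print(proj(cam('wrist',ci),[[.457,.258,.036],[.509,.094,.036]]))
E
```

```text
time_s: 0.78
position: [0.4351, 0.2398, 0.2194]
orientation: [[-0.285, 0.959, 0.0], [0.959, 0.285, 0.0], [0.0, 0.0, -1.0]]
contact_force: [0.5, 0.6, 0.2]
opening: 0.0855
grasp_force: 0.0
time_s: 1.15
position: [0.4335, 0.2424, 0.2195]
orientation: [[-0.292, 0.956, 0.0], [0.956, 0.292, 0.0], [0.0, 0.0, -1.0]]
contact_force: [-0.3, 0.4, 0.2]
opening: 0.0853
grasp_force: 0.0
[0.43351401 0.24241931 0.21952775] [[-2.91973525e-01  9.56426401e-01  3.14467112e-06]
 [ 9.56426386e-01  2.91973520e-01  1.77602433e-04]
 [ 1.68945496e-04  5.48628550e-05 -9.99999984e-01]] {'vertical_fov': 59.77620668375633, 'cx': 278.23908180193274, 'cy': 209.25838281602987, 'rvec': array([-2.81474702, -0.42031703, -0.06247323]), 'tvec': array([-0.48456289,  0.0655404 ,  0.39930213])}
[[308.94364885 173.87833377]
 [306.63372485 335.87894054]]
```

View pics/w1.png

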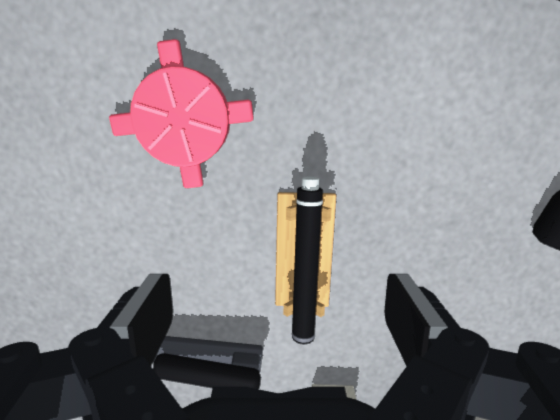

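The nose end is at (310.5,179) and the tail end at (303.5,341). The stapler and lid are well clear of the gripper.

```bash
python3 - <<'E'
from h import *
np.set_printoptions(precision=4,suppress=True)
c=cam('w',dict(np.load('w1.npz')))
n=onz(c,(310.5,179),.038);t=onz(c,(303.5,341),.038)
L=np.linalg.norm(n-t);d=(n-t)/L;m=(n+t)/2
print(n,t,L,d,np.arctan2(-d[0],d[1]),m)
o=manip.get_obs();p=o['position'];a=np.arctan2(o['orientation'][1][1],o['orientation'][0][1]);print('tool y ang',a)
print('shift cm',100*(m+.005*d-p))
E
```

```text
[0.4596 0.2543 0.038 ] [0.5072 0.0884 0.038 ] 0.1725559061828873 [-0.2763  0.9611  0.    ] 0.27998080631841443 [0.4834 0.1714 0.038 ]
tool y ang 0.2965441287745556
shift cm [  4.8541  -6.6376 -18.1571]
```

```bash
python3 -m jog '{"hand":[0,0,0,0,0],"travel":[[2.4,-3.3,-3],[4.8,-6.6,-6],[4.85,-6.65,-10],[4.85,-6.65,-13],[4.85,-6.65,-14]],"angular":[[0,0,-0.01],[0,0,-0.016],[0,0,-0.016],[0,0,-0.016],[0,0,-0.016]]}'
python3 - <<'E'
from h import *
np.set_printoptions(precision=4,suppress=True)
o=manip.get_obs();ci=optics.camera_info('wrist');cv2.imwrite('pics/w2.png',optics.snapshot('wrist'));np.savez('w2.npz',**ci)
print(o['position'],proj(cam('w',ci),[[.4596,.2543,.036],[.5072,.0884,.036]]))
E
```

```text
time_s: 1.82
position: [0.4814, 0.1758, 0.0781]
orientation: [[-0.276, 0.961, -0.002], [0.961, 0.276, -0.0], [0.0, -0.002, -1.0]]
contact_force: [0.2, 0.2, 1.8]
opening: 0.0853
grasp_force: 0.0
[0.4814 0.1758 0.0781] [[281.5457  82.0681]
 [280.6191 378.2466]]
```

View pics/w2.png

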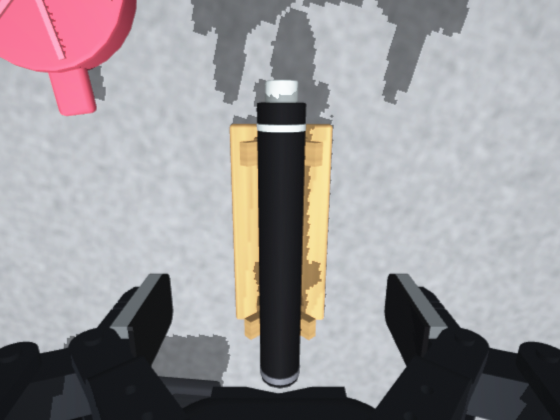

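The view is aligned as predicted, with the nose at (282,81). I'll descend and grip.

```bash
python3 -m jog '{"hand":[0,0,0,0,0],"travel":[[0,0,-2.5],[0,0,-4.5],[0,0,-5.5],[0,0,-5.9],[0,0,-5.9]],"angular":[[0,0,0],[0,0,0],[0,0,0],[0,0,0],[0,0,0]]}' 60
python3 -m jog '{"hand":[160,255,255,255,255],"travel":[[0,0,0],[0,0,0],[0,0,0],[0,0,0],[0,0,0]],"angular":[[0,0,0],[0,0,0],[0,0,0],[0,0,0],[0,0,0]]}' 60
```

```text
time_s: 2.5
position: [0.483, 0.1752, 0.021]
orientation: [[-0.275, 0.962, 0.001], [0.962, 0.275, 0.0], [-0.0, 0.001, -1.0]]
contact_force: [0.1, 0.2, 0.3]
opening: 0.0853
grasp_force: 0.0
time_s: 3.12
position: [0.4827, 0.175, 0.0207]
orientation: [[-0.274, 0.962, 0.0], [0.962, 0.274, 0.0], [-0.0, 0.0, -1.0]]
contact_force: [-1.3, -0.8, 5.8]
opening: 0.0222
grasp_force: 58.5
```

```bash
python3 -m jog '{"hand":[255,255,255,255,255],"travel":[[0,0,1.5],[0,0,5],[0,0,10],[0,-2,15],[0,-6,20]],"angular":[[0,0,0],[0,0,0],[0,0,0],[0,0,0],[0,0,0]]}'
python3 -m jog '{"hand":[255,255,255,255,255],"travel":[[0.2,-5,1],[0.4,-10,2],[0.6,-15,2],[0.8,-20,2],[0.9,-25,2]],"angular":[[0,0,0],[0,0,0],[0,0,0],[0,0,0],[0,0,0]]}'
```

```text
time_s: 3.75
position: [0.4824, 0.1161, 0.2206]
orientation: [[-0.277, 0.961, -0.0], [0.961, 0.277, 0.0], [0.0, 0.0, -1.0]]
contact_force: [1.7, -0.2, -1.7]
opening: 0.0219
grasp_force: 59.0
time_s: 4.38
position: [0.4915, -0.1357, 0.239]
orientation: [[-0.274, 0.962, -0.0], [0.962, 0.274, 0.0], [0.0, -0.0, -1.0]]
contact_force: [0.9, -0.3, -0.8]
opening: 0.022
grasp_force: 59.2
```

```bash
python3 - <<'E'
from h import *
o=manip.get_obs();print(100*(np.array([.492,-.249,.24])-o['position']))
E
```

```text
[  0.05401884 -11.33248317   0.09955974]
```

```bash
python3 -m jog '{"hand":[255,255,255,255,255],"travel":[[0,-5,0],[0,-9,0],[0,-11,0],[0,-11,0],[0,-11,0]],"angular":[[0,0,0],[0,0,0],[0,0,0],[0,0,0],[0,0,0]]}'
python3 - <<'E'
from h import *
o=manip.get_obs();ci=optics.camera_info('wrist');im=optics.snapshot('wrist');cv2.imwrite('pics/w3.png',im);np.savez('w3.npz',**ci)
print(o['position'],o['orientation'])
cv2.imwrite('pics/w3z.png',cv2.resize(im,(784,588),interpolation=cv2.INTER_CUBIC))
E
```

```text
time_s: 5.0
position: [0.4916, -0.243, 0.2392]
orientation: [[-0.275, 0.961, -0.0], [0.961, 0.275, 0.001], [0.001, -0.0, -1.0]]
contact_force: [0.2, 0.1, -0.7]
opening: 0.0221
grasp_force: 59.2
[ 0.49162128 -0.24299145  0.23917911] [[-2.75083228e-01  9.61420383e-01 -2.53840115e-04]
 [ 9.61420214e-01  2.75083332e-01  5.76393470e-04]
 [ 6.23983616e-04 -8.54908418e-05 -9.99999802e-01]]
```

View pics/w3z.png

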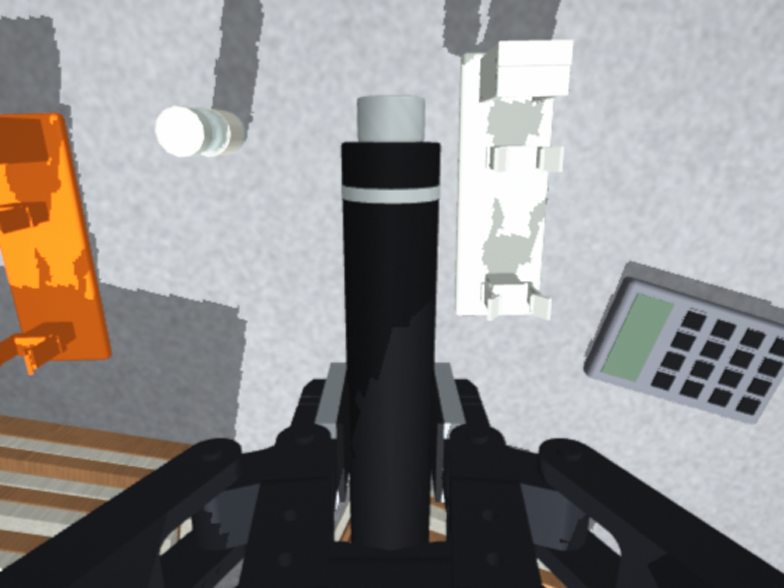

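The dock is fully visible: hood top at (499–573, 41) and base near-left corner at (457,315), both in zoomed pixels. The calculator is clear. I'll take a closer crop to get precise edges.

```bash
python3 - <<'E'
import cv2,numpy as np
im=cv2.imread('pics/w3.png')
z=lambda x,y:cv2.resize(im[y:y+110,x:x+96],None,fx=4,fy=4,interpolation=cv2.INTER_CUBIC)
o=np.hstack([z(320,20),z(320,125)]);o=cv2.convertScaleAbs(o,alpha=0.75)
cv2.imwrite('pics/z3.png',o)
E
```

```text
(no output)
```

View pics/z3.png

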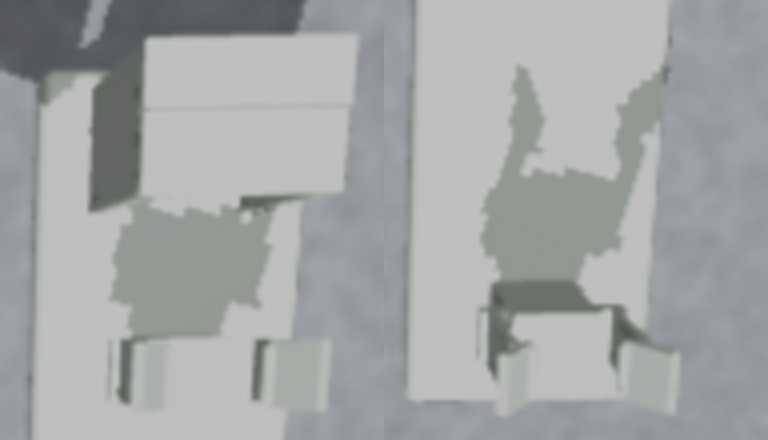

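```bash
cat > fit.py <<'E'
from h import *
from scipy.optimize import least_squares
np.set_printoptions(precision=4,suppress=True)
c=cam('w',dict(np.load('w3.npz')));print('axis fwd',c[1][2],'cam',-c[1].T@c[2])
L=lambda x,y:((x+.5)/4-.5+320,(y+.5)/4-.5+20)
R=lambda x,y:((x-384+.5)/4-.5+320,(y+.5)/4-.5+125)
# (pixel, model xyz; nan = free along y)
n=np.nan
F=[(L(144,107),(-.02,.097,.074)),(L(353,104),(.02,.097,.074)),(L(142,195),(-.02,.081,.074)),(L(344,192),(.02,.081,.074)),
(L(38,80),(-.032,.113,0)),(L(32,400),(-.032,n,0)),(R(408,400),(-.032,-.073,.003)),(R(668,60),(.032,n,.01)),(R(650,300),(.032,n,.01))]
def world(p,m):
    s,k=np.sin(p[2]),np.cos(p[2]);return np.array([p[0]+k*m[0]-s*m[1],p[1]+s*m[0]+k*m[1],m[2]])
def res(p):
    r=[]
    for px,m in F:
        if np.isnan(m[1]):
            q=onz(c,px,m[2])[:2]-p[:2];r.append((np.cos(p[2])*q[0]+np.sin(p[2])*q[1]-m[0])*900)
        else:r+=list(proj(c,world(p,m))[0]-px)
    return np.array(r)
s=least_squares(res,[.573,-.205,.29],loss='soft_l1');p=s.x;print(p,res(p).round(2))
for px,m in F:
    q=onz(c,px,m[2])[:2]-p[:2];print(m,1e3*np.array([np.cos(p[2])*q[0]+np.sin(p[2])*q[1],-np.sin(p[2])*q[0]+np.cos(p[2])*q[1]]))
np.save('dock.npy',p);print('home',world(p,(0,.012,.055)))
E
python3 fit.py
```

```text
axis fwd [ 0.0802 -0.2822 -0.956 ] cam [ 0.4705 -0.1714  0.3819]
[ 0.5655 -0.2059  0.2966] [ 0.37  0.33 -0.2   0.07 -0.04  0.38  0.3   0.15 -0.65 -0.64  0.73 -0.59
 -0.96 -0.64 -0.84]
(-0.02, 0.097, 0.074) [-20.2933  97.2389]
(0.02, 0.097, 0.074) [20.1544 97.0471]
(-0.02, 0.081, 0.074) [-19.9817  81.2775]
(0.02, 0.081, 0.074) [19.7559 81.1175]
(-0.032, 0.113, 0) [-31.3685 112.4263]
(-0.032, nan, 0) [-31.1836  37.9443]
(-0.032, -0.073, 0.003) [-31.3289 -74.1328]
(0.032, nan, 0.01) [31.2845 17.8321]
(0.032, nan, 0.01) [ 31.0622 -44.7835]
home [ 0.562  -0.1944  0.055 ]
```

```bash
cat >> fit.py <<'E'
o=manip.get_obs();T=np.array(o['position']);Rm=np.array(o['orientation'])
for px in [(391,96),(391,143),(391,193),(392.5,380)]:
    q=onz(c,((px[0]+.5)/1.4-.5,(px[1]+.5)/1.4-.5),T[2]+.0153);print('tool xy mm',1e3*(Rm.T@(q-T)))
print('tool yaw',np.arctan2(Rm[1,1],Rm[0,1]))
E
python3 fit.py|tail -5
```

```text
tool xy mm [ 83.4414  -0.5286 -15.2736]
tool xy mm [ 72.946   -0.5256 -15.277 ]
tool xy mm [ 61.1678  -0.5223 -15.2807]
tool xy mm [ 10.51    -0.0961 -15.2967]
tool yaw 0.27916598476865023
```

```bash
python3 -m jog '{"hand":[255,255,255,255,255],"travel":[[3.8,1.4,-3],[7.64,2.9,-7],[7.64,2.9,-11],[7.64,2.9,-13.9],[7.64,2.9,-13.9]],"angular":[[0,0,0.017],[0,0,0.017],[0,0,0.017],[0,0,0.017],[0,0,0.017]]}'
python3 -m jog '{"hand":[255,255],"travel":[[0,0,0],[0,0,0]],"angular":[[0,0,0],[0,0,0]]}'
python3 - <<'E'
from h import *
np.set_printoptions(precision=4,suppress=True)
p=np.load('dock.npy');o=manip.get_obs();q=np.array(o['position'])[:2]-p[:2];k,s=np.cos(p[2]),np.sin(p[2])
print(1e3*(k*q[0]+s*q[1]),1e3*(-s*q[0]+k*q[1]),o['position'],o['contact_force'])
im=[]
for n,(x,y) in (('side',(290,225)),('scene',(165,190))):
    im.append(cv2.resize(optics.snapshot(n)[y:y+100,x:x+100],None,fx=4,fy=4,interpolation=cv2.INTER_CUBIC))
cv2.imwrite('pics/a.png',np.hstack(im))
E
```

```text
time_s: 5.68
position: [0.5671, -0.2131, 0.0985]
orientation: [[-0.292, 0.956, -0.004], [0.956, 0.292, 0.002], [0.003, -0.003, -1.0]]
contact_force: [0.7, 0.1, -1.4]
opening: 0.022
grasp_force: 59.3
time_s: 5.92
position: [0.5688, -0.2152, 0.102]
orientation: [[-0.291, 0.957, 0.002], [0.957, 0.291, -0.001], [-0.002, 0.002, -1.0]]
contact_force: [-1.0, 1.0, -0.8]
opening: 0.0223
grasp_force: 59.3
0.4467458239126314 -9.939211733000661 [ 0.5688 -0.2152  0.102 ] [-0.985   1.0339 -0.8484]
```

View pics/a.png

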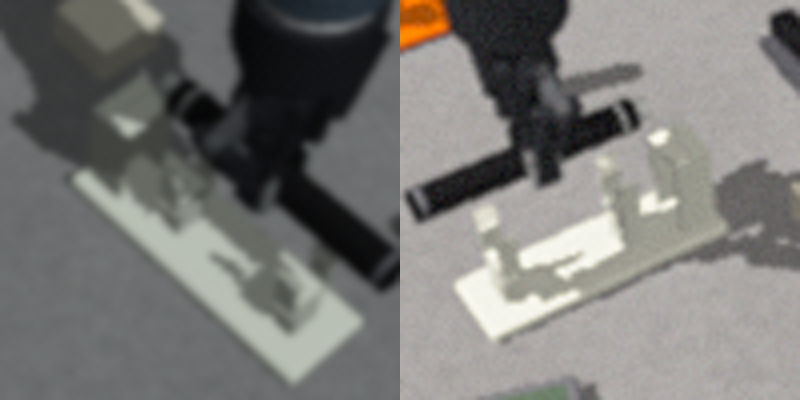

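The wand is level above the dock, with the hood ahead of the nose. I'll descend to just above the lips.

```bash
python3 -m jog '{"hand":[255,255,255,255,255],"travel":[[0,0,-1.5],[0,0,-3],[0,0,-3.8],[0,0,-4.1],[0,0,-4.1]],"angular":[[0,0,0],[0,0,0],[0,0,0],[0,0,0],[0,0,0]]}'
python3 -m jog '{"hand":[255,255,255,255,255],"travel":[[0,0,-0.1],[0,0,-0.3],[0,0,-0.4],[0,0,-0.5],[0,0,-0.5]],"angular":[[0,0,0],[0,0,0],[0,0,0],[0,0,0],[0,0,0]]}'
```

```text
time_s: 6.65
position: [0.568, -0.215, 0.059]
orientation: [[-0.291, 0.957, -0.0], [0.957, 0.291, 0.0], [0.0, -0.0, -1.0]]
contact_force: [-0.5, -0.5, -0.3]
opening: 0.0221
grasp_force: 59.3
time_s: 7.28
position: [0.5687, -0.2153, 0.0557]
orientation: [[-0.291, 0.957, 0.002], [0.957, 0.291, -0.001], [-0.002, 0.002, -1.0]]
contact_force: [-1.0, 0.6, 9.3]
opening: 0.0221
grasp_force: 60.5
```

```bash
python3 -m jog '{"hand":[255,255,255,255,255],"travel":[[0,0,-0.1],[0,0,-0.2],[0,0,-0.3],[0,0,-0.4],[0,0,-0.5]],"angular":[[0,0,0],[0,0,0],[0,0,0],[0,0,0],[0,0,0]]}'
python3 -m jog '{"hand":[255,255,255,255,255],"travel":[[0,0,-0.1],[0,0,-0.2],[0,0,-0.3],[0,0,-0.4],[0,0,-0.4]],"angular":[[0,0,0],[0,0,0],[0,0,0],[0,0,0],[0,0,0]]}'
```

```text
time_s: 7.9
position: [0.5693, -0.2161, 0.0522]
orientation: [[-0.291, 0.957, 0.004], [0.957, 0.291, -0.003], [-0.004, 0.003, -1.0]]
contact_force: [-2.7, -1.0, 20.9]
opening: 0.0221
grasp_force: 61.6
time_s: 8.52
position: [0.569, -0.2159, 0.0468]
orientation: [[-0.29, 0.957, 0.003], [0.957, 0.29, -0.002], [-0.003, 0.002, -1.0]]
contact_force: [-0.9, -1.6, 7.9]
opening: 0.0221
grasp_force: 60.4
```

Past the peak, so it is about to snap in. I'll continue gently to the pedestals at about z 0.040.

```bash
python3 -m jog '{"hand":[255,255,255,255,255],"travel":[[0,0,-0.15],[0,0,-0.3],[0,0,-0.4],[0,0,-0.5],[0,0,-0.5]],"angular":[[0,0,0],[0,0,0],[0,0,0],[0,0,0],[0,0,0]]}'
python3 -m jog '{"hand":[255,255,255,255],"travel":[[0,0,-0.1],[0,0,-0.2],[0,0,-0.2],[0,0,-0.2]],"angular":[[0,0,0],[0,0,0],[0,0,0],[0,0,0]]}'
```

```text
time_s: 9.15
position: [0.5681, -0.2148, 0.0398]
orientation: [[-0.291, 0.957, -0.0], [0.957, 0.291, 0.001], [0.001, -0.0, -1.0]]
contact_force: [2.4, 0.2, -3.0]
opening: 0.0221
grasp_force: 59.3
time_s: 9.65
position: [0.5682, -0.2149, 0.0397]
orientation: [[-0.291, 0.957, 0.001], [0.957, 0.291, -0.0], [-0.001, 0.001, -1.0]]
contact_force: [-2.3, 3.3, 12.3]
opening: 0.0221
grasp_force: 60.8
```

```bash
python3 -m jog '{"hand":[255,255,255,255,255],"travel":[[0,0,0.15],[-0.09,0.29,0.15],[-0.2,0.67,0.15],[-0.32,1.05,0.15],[-0.41,1.34,0.15]],"angular":[[0,0,0],[0,0,0],[0,0,0],[0,0,0],[0,0,0]]}'
python3 -m jog '{"hand":[255,255],"travel":[[0,0,0],[0,0,0]],"angular":[[0,0,0],[0,0,0]]}'
```

```text
time_s: 10.28
position: [0.5641, -0.2014, 0.0398]
orientation: [[-0.291, 0.957, 0.0], [0.957, 0.291, -0.0], [-0.0, 0.0, -1.0]]
contact_force: [4.2, -2.9, 0.3]
opening: 0.0222
grasp_force: 59.5
time_s: 10.52
position: [0.5639, -0.2011, 0.0398]
orientation: [[-0.291, 0.957, 0.0], [0.957, 0.291, 0.001], [0.001, 0.0, -1.0]]
contact_force: [2.3, 2.2, 2.4]
opening: 0.022
grasp_force: 59.6
```

```bash
python3 -m jog '{"hand":[255,255,255,255,255],"travel":[[-0.06,0.19,0],[-0.12,0.38,0],[-0.15,0.48,0],[-0.175,0.57,0],[-0.175,0.57,0]],"angular":[[0,0,0],[0,0,0],[0,0,0],[0,0,0],[0,0,0]]}'
python3 -m jog '{"hand":[255,255],"travel":[[-0.03,0.1,0],[-0.03,0.1,0]],"angular":[[0,0,0],[0,0,0]]}'
python3 -m jog '{"hand":[255,255],"travel":[[-0.03,0.1,0],[-0.03,0.1,0]],"angular":[[0,0,0],[0,0,0]]}'
```

```text
time_s: 11.15
position: [0.5624, -0.1962, 0.0398]
orientation: [[-0.291, 0.957, 0.0], [0.957, 0.291, -0.0], [-0.001, 0.0, -1.0]]
contact_force: [3.9, -1.9, 1.0]
opening: 0.022
grasp_force: 59.6
time_s: 11.4
position: [0.5621, -0.1952, 0.0398]
orientation: [[-0.291, 0.957, 0.0], [0.957, 0.291, -0.0], [-0.0, 0.0, -1.0]]
contact_force: [4.3, -3.4, 1.3]
opening: 0.0219
grasp_force: 59.6
time_s: 11.65
position: [0.5618, -0.1941, 0.0398]
orientation: [[-0.291, 0.957, 0.0], [0.957, 0.291, -0.0], [-0.0, 0.0, -1.0]]
contact_force: [3.9, -1.7, 1.3]
opening: 0.0224
grasp_force: 59.6
```

```bash
for i in 1; do python3 -m jog '{"hand":[255,255],"travel":[[-0.03,0.1,0],[-0.03,0.1,0]],"angular":[[0,0,0],[0,0,0]]}'; done | grep -E "pos|force"
python3 -m jog '{"hand":[255,255],"travel":[[-0.03,0.1,0],[-0.03,0.1,0]],"angular":[[0,0,0],[0,0,0]]}' | grep -E "pos|force"
```

```text
position: [0.5614, -0.1931, 0.0398]
contact_force: [3.2, -3.2, 1.6]
grasp_force: 59.6
position: [0.5613, -0.1927, 0.0398]
contact_force: [5.2, -5.9, 1.4]
grasp_force: 59.5
```

```bash
python3 -m jog '{"hand":[255,255,255],"travel":[[-0.03,0.1,0],[-0.03,0.1,0],[-0.03,0.1,0]],"angular":[[0,0,0],[0,0,0],[0,0,0]]}' | grep -E "pos|force"
```

```text
position: [0.5613, -0.1927, 0.0399]
contact_force: [5.8, -9.7, -2.7]
grasp_force: 59.3
```

```bash
python3 -m jog '{"hand":[255,255,255],"travel":[[-0.015,0.05,0],[-0.015,0.05,0],[-0.015,0.05,0]],"angular":[[0,0,0],[0,0,0],[0,0,0]]}' | grep -E "pos|force"
```

```text
position: [0.5614, -0.1927, 0.0399]
contact_force: [6.1, -12.0, -2.4]
grasp_force: 59.2
```

```bash
python3 -m jog '{"hand":[255,110,80,60,60],"travel":[[0.03,-0.1,0],[0.03,-0.1,0],[0.03,-0.1,0],[0.03,-0.1,0],[0.03,-0.1,0]],"angular":[[0,0,0],[0,0,0],[0,0,0],[0,0,0],[0,0,0]]}' 20
python3 -m jog '{"hand":[60,60,60,60,60],"travel":[[0,0,1],[0,0,4],[0,0,8],[0,0,13],[0,0,16]],"angular":[[0,0,0],[0,0,0],[0,0,0],[0,0,0],[0,0,0]]}'
python3 -m jog '{"hand":[60,60],"travel":[[0,0,0],[0,0,0]],"angular":[[0,0,0],[0,0,0]]}' >/dev/null
python3 - <<'E'
from h import *
im=optics.snapshot('wrist');cv2.imwrite('pics/f.png',im)
p=np.load('dock.npy');k,s=np.cos(p[2]),np.sin(p[2]);c=cam('wrist')
w=lambda x,y,z:[p[0]+k*x-s*y,p[1]+s*x+k*y,z]
print(proj(c,[w(0,97,.055),w(-20,81,.074),w(20,81,.074),w(0,-73,.055),w(12,0,.055),w(-12,0,.055)]).round(1))
E
```

```text
time_s: 13.52
position: [0.5606, -0.1912, 0.0396]
orientation: [[-0.291, 0.957, -0.001], [0.957, 0.291, 0.0], [0.0, -0.0, -1.0]]
contact_force: [-0.1, -0.9, 0.3]
opening: 0.065
grasp_force: 0.0
time_s: 14.15
position: [0.5612, -0.1916, 0.2032]
orientation: [[-0.291, 0.957, 0.003], [0.957, 0.291, -0.001], [-0.002, 0.002, -1.0]]
contact_force: [0.6, 0.6, 0.8]
opening: 0.0653
grasp_force: 0.0
[[   280.1   1414.6]
 [   592.4   1417.8]
 [   -31.    1414.4]
 [   280.1   1385.4]
 [ 16127.8    196.6]
 [-13245.8    225. ]]
```

View pics/f.png

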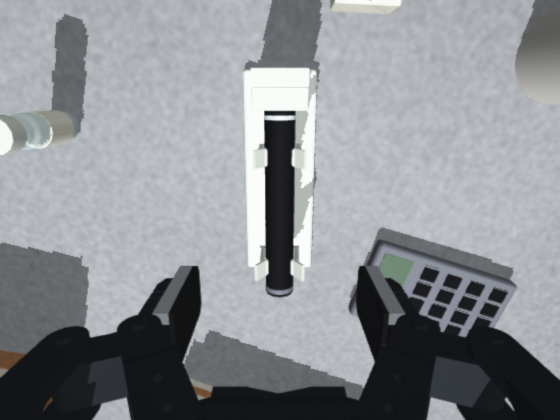

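The picture shows the wand straight in both clips, with the nose under the hood (ring at about (280,118), tail at about (279,293)) and the gripper clear of it. I'm handing in.

```bash
python3 -c "
from rig import manip
print(manip.sign_off())"
```

```text
the job is handed in; nothing more can be done
None
```

The presenter is in both clips with its nose pressed lightly against the end contact, released, and the job is handed in at about 14.5 s of the 64 s; no verdict was returned.

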